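Make up the two spindle stacks

TASK

Make up the two spindles for the conveyor drive. Slip the grooved pulley onto the tall spindle with its hub up, then the slim sleeve on top of the pulley, then the six-sided collar on top of the sleeve; slip the toothed sprocket onto the short spindle with its hub up, then the broad ring on top of the sprocket. Each part must go over its shaft and sit flat on what is below it, left released and at rest.

Things in the scene. Friction and masses are not known exactly. Their poses are not given: they have to be found in the camera images.
- pulley: Bright smooth-rimmed pulley with a V groove round it, lying with its hub up: rim 60 mm diameter and 16 mm high, above it a hub 34 mm in diameter, to 30 mm total height; through bore 22 mm; 0.25 kg. Grasp the hub from above. Origin: centre of its underside; z up along the bore axis.
- sprocket: Toothed steel chain sprocket (16 teeth), lying with its hub up: 64 mm over the teeth, plate 7 mm thick, above it a hub 34 mm in diameter, to 24 mm total height; through bore 22 mm; 0.22 kg. Grasp the hub from above. Origin: centre of its underside; z up along the bore axis.
- sleeve: Slim plain round steel sleeve standing on end: 32 mm outside diameter, 26 mm high, through bore 22 mm; 0.1 kg. Origin: centre of its underside; z up along the bore axis.
- broad_ring: Broad plain round steel ring lying flat: 50 mm outside diameter, 18 mm high, through bore 22 mm (thick wall); 0.16 kg. Origin: centre of its underside; z up along the bore axis.
- hex_collar: Dark steel six-sided collar lying flat, like a big nut but with a plain unthreaded 22 mm through bore that just slips on: 36 mm across flats, 18 mm high; 0.12 kg. Its x axis is square to one flat (flats face every 60 degrees). Origin: centre of its underside; z up along the bore axis.
- tall_spindle: Tall spindle stand, fixed to the bench: grey round foot 80 mm in diameter and 10 mm high, with an upright steel shaft 14 mm in diameter at its centre that ends 70 mm above the foot's top (80 mm above the bench), its last 8 mm tapered. Origin: centre of the foot's underside; z up.
- tall_spindle_seat (a point): Point on the tall spindle's axis at the top face of its foot (10 mm above the bench), where the first part's underside rests.
- short_spindle: Short spindle stand, fixed to the bench: same grey foot, 80 mm in diameter and 10 mm high, and same 14 mm shaft, but the shaft ends 40 mm above the foot's top (50 mm above the bench), its last 8 mm tapered. Origin: centre of the foot's underside; z up.
- short_spindle_seat (a point): Point on the short spindle's axis at the top face of its foot (10 mm above the bench), where the first part's underside rests.
There are look-alikes about, which are no part of the job. What is shaped like the broad_ring but orange or pink is not meant.

How it is judged (in metres and radians):
At the end, for the whole second after the job is handed in: Undersides above the foot tops: tall spindle pulley 0, sleeve 30, hex collar 56 mm; short spindle sprocket 0, broad ring 24 mm. Each within 4 mm of that height, axis within 8 mm of the spindle axis, right way up and level within 0.1 rad, at rest (under 0.02 m/s) (horizontal distance between each of pulley, sleeve, hex_collar and tall_spindle_seat below 0.008 m and z of pulley in the frame of tall_spindle_seat between -0.004 and 0.004 m and angle between each of pulley, sleeve, hex_collar, sprocket, broad_ring's own z axis and vertical below 0.1 rad and linear speed of each of pulley, sleeve, hex_collar, sprocket, broad_ring below 0.02 m/s and z of sleeve in the frame of tall_spindle_seat between 0.026 and 0.034 m and z of hex_collar in the frame of tall_spindle_seat between 0.052 and 0.06 m and horizontal distance between each of sprocket, broad_ring and short_spindle_seat below 0.008 m and z of sprocket in the frame of short_spindle_seat between -0.004 and 0.004 m and z of broad_ring in the frame of short_spindle_seat between 0.02 and 0.028 m); the robot touches nothing.
It also fails if it takes over 112 s, if anything falls off the work surface, if the arm or the gripper's body presses on something with over 40 N, if the wrist force passes 120 N, or if a joint passes its speed limit or range.

ROBOT

A 6-joint arm with a two-finger parallel gripper is mounted at the origin on a cart in front of the work surface, level with it; the furniture and walls round the work are solid. World frame = base frame: x ahead of the robot, y to its left, z up, the work surface at z = 0. Lengths are in m, angles in degrees, forces in N, time in s.
With the tool pointing down it reaches from about 0.375 to 0.9 m from the base axis. Payload 3.1 kg.
Tool frame: the origin (TCP) lies at the very end of the fingers, on their centre line; the grasp point (between the pads) lies 19 mm behind it; z points along the fingers, y is the line along which they close (so a half turn about z gives the same grasp; the last joint's range is limited). The gripper opens to 87 mm and grips with 3 to 60 N. Pads are 19 mm wide; open, the fingers measure 117 mm over their backs; the gripper's body (75 mm by 190 mm) begins 51 mm behind the grasp point.
Start: joints at [55.777, 30.224, 82.088, -0, 67.689, -10.227], TCP at [0.254, 0.571, 0.223] pointing down, gripper open.
Joint ranges: [-176.69, 176.69], [-43.24, 126.21], [12.49, 139.97], [-82, 262], [0, 151.66], [-163.58, 163.58]. Speed limits (degrees/s): [159.86, 159.86, 180, 180, 180, 180].

INTERFACE

Orientations are given as a 3x3 rotation matrix whose columns are the frame's x, y, z axes.
In Python, from rig import bot, imaging gives the robot as it stands.
- The arm moves only by the tool drive_tool, never from a script. Its argument "deltas" is text: rows parted by semicolons, each of 5 numbers parted by spaces: the finger opening in mm, from 0 to 87, then the shift along the world's x, y, z in mm, then the turn about the world's z in rad. In form: jaw dx dy dz twist; .... A call has 1 to 12 rows; each row is the pose to reach, as a shift and turn from the pose commanded when the call began; what a row does not reach only later rows make up. A row lasts 1/10 s, in which the tool goes at most 50 mm and 8.59 degrees, less where a joint would pass 70% of its speed; a pose out of reach is approached as far as the arm can. A call with a gripper value outside its range is refused whole. The fingers move at their own pace and stop on an object; the grip force is fixed at half the most. Time passes only in rows, so rows that repeat a pose let the fingers close. It gives the time, the measured TCP pose, the force, the opening and the grip force at its end, in the units of the state.
- bot.read_state(): the state, without advancing time (a new reading comes with each control period).
- imaging.capture(name): name is "scene" or "side" or "wrist"; returns the picture (400x640x3 uint8, red, green, blue); there is no depth.
- imaging.camera_model(name): a dict with "fx", "fy", "cx", "cy" (pixels), "T" (4x4, takes a point from camera to world coordinates). Camera axes: x right, y down, z forward; pixel columns grow to the right and rows downward; lengths in m; the calibration is good to about 2 mm. A picture is of the moment at which its call begins: read the wrist's pose just before it. camera_model takes no time and is no camera call; for the wrist camera it gives the pose at the moment of the call.
- bot.hand_in(): hands the job in; it is judged then, once.
The state is a dict: "time_s": time; "joint_positions": joint angles; "qvel": joint speeds; "tau": joint torques, N m; "position": TCP position; "tcp_rot": TCP orientation; "force": force on the tool from outside, world axes, zero at the start; "moment": the same for the moment, N m; "opening": opening from 0.0 (shut) to 1.0 (fully open); "grasp_force": force on a finger pad.
Only numpy, scipy, OpenCV 4.12 (cv2) and the standard library are available. Lean on these libraries where they do the work, as an engineer would, in place of code of your own. Each camera call takes 0.05 s, during which the arm holds its last target. There are 200 camera calls.

## Working session

There is one attempt and no reset: what is moved stays moved. The work goes in short steps, Python scripts to look and compute and a tool call to move; the robot and the scene stay as the last step left them, time stands still between calls to the robot, and variables do not carry over. Pictures are saved under pics/ and viewed, at most 14 in all, crops included, and the job is handed in when it is done.

Besides the shell and the picture viewer there is one more tool, called after "Call:" as name(argument=value, ...) on one line, values as JSON. drive_tool: Moves the arm, as the interface text tells. Its arguments: {"type":"object","properties":{"deltas":{"type":"string"}},"required":["deltas"]}

```bash
mkdir -p pics
cat > h.py <<'E'
import numpy as np,cv2
from rig import bot,imaging
def save(n,f):
    im=imaging.capture(n); cv2.imwrite('pics/'+f,im[:,:,::-1]); return im
def ray(n,u,v,z,M=None):
    M=M or imaging.camera_model(n); T=np.array(M['T'])
    d=T[:3,:3]@np.array([(u-M['cx'])/M['fx'],(v-M['cy'])/M['fy'],1]); o=T[:3,3]
    return o+d*(z-o[2])/d[2]
def proj(n,p,M=None):
    M=M or imaging.camera_model(n); T=np.array(M['T'])
    c=T[:3,:3].T@(np.array(p)-T[:3,3]); return np.array([M['fx']*c[0]/c[2]+M['cx'],M['fy']*c[1]/c[2]+M['cy']])
E
python3 - <<'E'
from h import *
for n in ['scene','side','wrist']:
    save(n,n+'0.png'); M=imaging.camera_model(n); print(n,M['fx'],np.round(M['T'],3).tolist())
s=bot.read_state();print(s['time_s'],s['position'],np.round(s['tcp_rot'],3).tolist())
E
```

```text
scene 517.1564016367143 [[0.73, -0.508, 0.457, 0.042], [-0.684, -0.531, 0.5, -0.629], [-0.011, -0.678, -0.735, 0.86], [0.0, 0.0, 0.0, 1.0]]
side 463.5229327665015 [[0.996, -0.063, 0.063, 0.491], [-0.089, -0.646, 0.758, -0.843], [-0.007, -0.761, -0.649, 0.671], [0.0, 0.0, 0.0, 1.0]]
wrist 301.57454439169555 [[0.407, 0.884, 0.23, 0.19], [0.914, -0.393, -0.103, 0.598], [-0.001, 0.252, -0.968, 0.384], [0.0, 0.0, 0.0, 1.0]]
0.15 [0.25380904 0.57051751 0.22179547] [[-0.914, 0.407, -0.001], [0.407, 0.914, -0.001], [0.0, -0.002, -1.0]]
```

View pics/scene0.png

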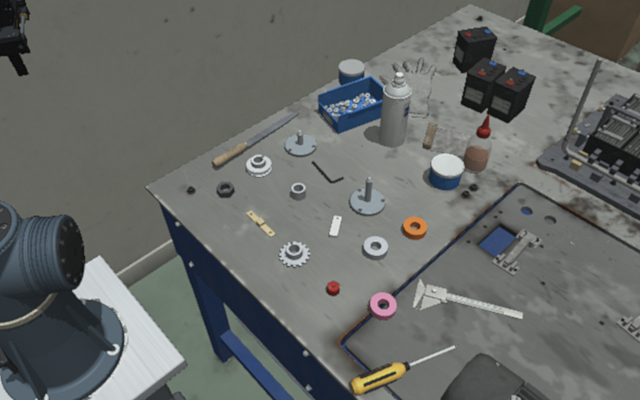

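View pics/side0.png

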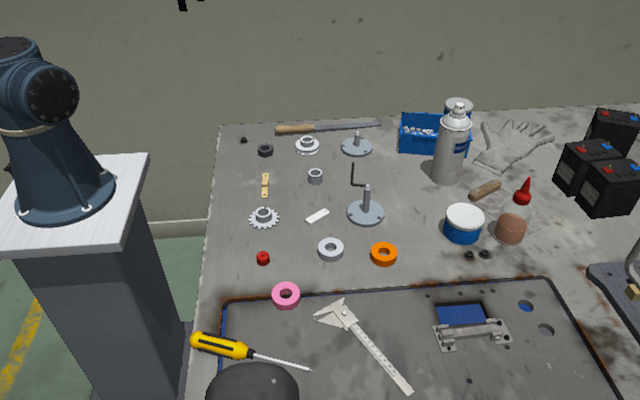

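Scene view: pulley (258,165), hex collar (226,188), sleeve (298,190), sprocket (294,254), grey broad ring (375,247), tall spindle (368,195), short spindle (300,142). Possible confusions: orange ring (415,227), pink ring (383,305), a small dark nut (190,189) for the hex collar, a red cap (333,288). I choose the grey ring and the larger dark nut, and check them in one crop.

Run:
```python
from h import *
im=cv2.imread('pics/scene0.png')[120:320,175:435]
cv2.imwrite('pics/crop.png',cv2.resize(im,None,fx=3,fy=3,interpolation=cv2.INTER_CUBIC)[:600,:800])
P={'pulley':((258,159),(308,141),.03),'sprocket':((294,247),(263,211),.024),'sleeve':((298,186),(315,172),.026),'ring':((375,242),(331,244),.018),'hex':((226,186),(265,148),.018),'tall_top':((368.5,179),(367,186),.08),'short_top':((300,131),(357.5,132),.05)}
for k,(a,b,z) in P.items(): print(k,ray('scene',*a,z).round(3),ray('side',*b,z).round(3))
```

```text
pulley [0.55  0.127 0.03 ] [0.555 0.122 0.03 ]
sprocket [ 0.441 -0.123  0.024] [ 0.442 -0.121  0.024]
sleeve [ 0.561 -0.002  0.026] [ 0.562 -0.001  0.026]
ring [ 0.573 -0.225  0.018] [ 0.573 -0.223  0.018]
hex [0.448 0.118 0.018] [0.448 0.119 0.018]
tall_top [ 0.65  -0.131  0.08 ] [ 0.656 -0.128  0.08 ]
short_top [0.674 0.116 0.05 ] [0.678 0.119 0.05 ]
```

View pics/crop.png

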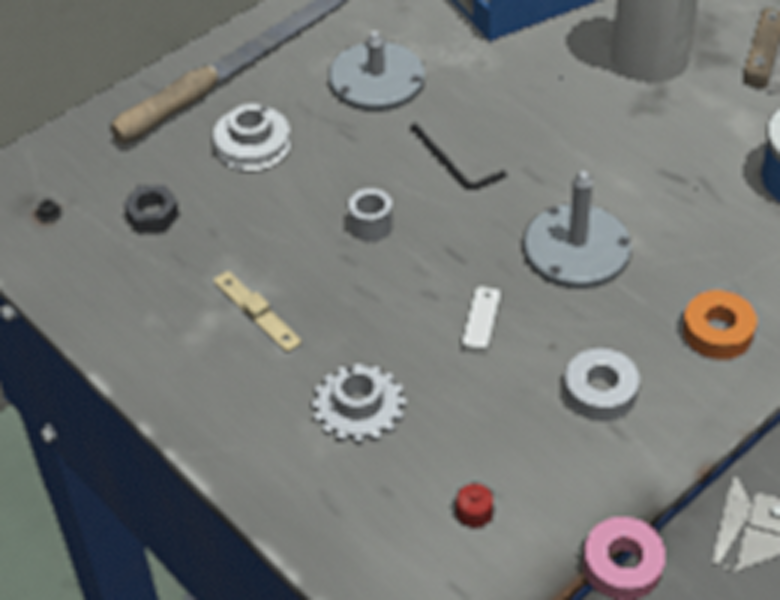

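View pics/wrist0.png

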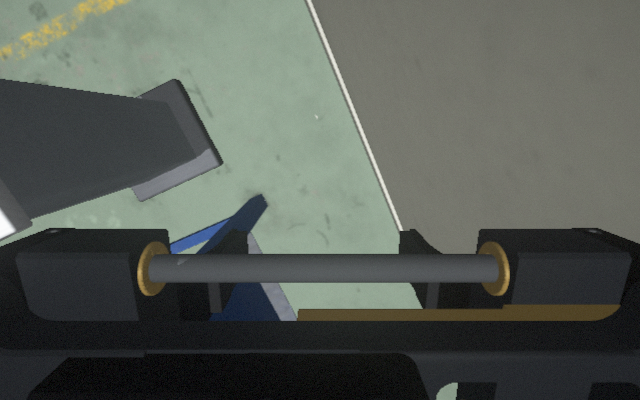

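The crop confirms the choice: grey broad ring at crop (600,383), hex collar with bore at (151,208), the small dark lump at (47,210) rejected. The wrist view shows only the floor. The two views agree to about 5 mm, so I move over the work.

Call:
drive_tool(deltas="87 50 -90 58 -0.15; 87 296 -541 58 -1.152; 87 296 -541 58 -1.152; 87 296 -541 58 -1.152; 87 296 -541 58 -1.152; 87 296 -541 58 -1.152; 87 296 -541 58 -1.152; 87 296 -541 58 -1.152; 87 296 -541 58 -1.152; 87 296 -541 58 -1.152; 87 296 -541 58 -1.152; 87 296 -541 58 -1.152")

```text
time_s: 1.35
position: [0.539, 0.0491, 0.2791]
tcp_rot: [[0.0, 1.0, -0.0], [1.0, -0.0, 0.0], [0.0, -0.0, -1.0]]
force: [0.5, 1.0, -0.3]
opening: 1.001
grasp_force: 0.0
```

Call:
drive_tool(deltas="87 0 0 0 0; 87 0 0 0 0; 87 0 0 0 0; 87 0 0 0 0; 87 0 0 0 0")

```text
time_s: 1.85
position: [0.5379, 0.0525, 0.2791]
tcp_rot: [[-0.002, 1.0, -0.0], [1.0, 0.002, 0.0], [0.0, -0.0, -1.0]]
force: [0.3, 0.4, 0.1]
opening: 0.998
grasp_force: 0.0
```

Run:
```python
from h import *
save('wrist','w1.png')
P={'pulley':(.5525,.1245,.03),'sleeve':(.5615,-.0015,.026),'hex':(.448,.1185,.018),'short_top':(.676,.118,.05)}
for k,p in P.items(): print(k,proj('wrist',p).round(1))
for n,u,v in [('bottle',450,180),('bin',400,155)]: print(n,ray('side',u,v,0).round(3))
```

```text
pulley [335.2 120.8]
sleeve [340.3 211.8]
hex [258.  125.3]
short_top [433.9 126.2]
bottle [ 0.874 -0.029  0.   ]
bin [0.782 0.081 0.   ]
```

View pics/w1.png

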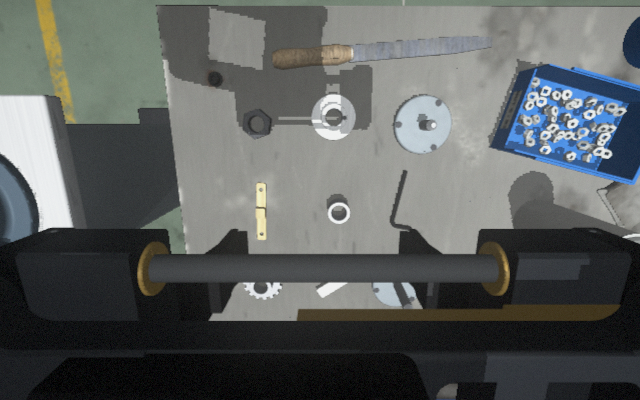

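Wrist view: pulley about (334,116), hex (258,123), sleeve (339,213), short spindle top (433,125), matching predictions to within 5 px; the blue bin's near edge is at x≈0.78. I refine numerically.

Run:
```python
from h import *
im=cv2.imread('pics/w1.png'); g=cv2.cvtColor(im,cv2.COLOR_BGR2GRAY)
C=[g[90:150,300:370],g[100:150,235:285],g[190:232,315:365],g[85:160,385:465]]
cv2.imwrite('pics/w1c.png',np.hstack([np.vstack([cv2.resize(C[0],(400,300)),cv2.resize(C[1],(400,280))]),np.vstack([cv2.resize(C[2],(400,300)),cv2.resize(C[3],(400,280))])]))
def comp(m,u,v):
    n,l,s,c=cv2.connectedComponentsWithStats(m.astype(np.uint8)); 
    k=np.argmin(np.where((s[:,4]>60)&(np.arange(n)>0),np.hypot(*(c-[u,v]).T),1e9)); cs,_=cv2.findContours((l==k).astype(np.uint8),0,2)
    return s[k].tolist(),cv2.minEnclosingCircle(max(cs,key=len))
print('pulley',comp(g>185,334,117)); print('sleeve',comp(g>190,339,213)); print('hex',comp(g<60,258,124));
```

```text
pulley ([320, 94, 22, 21, 279], ((331.0, 104.5), 13.086352348327637))
sleeve ([328, 203, 22, 21, 175], ((338.5, 213.0), 11.236202239990234))
hex ([208, 72, 15, 15, 170], ((214.27906799316406, 78.76744079589844), 7.818795204162598))
```

View pics/w1c.png

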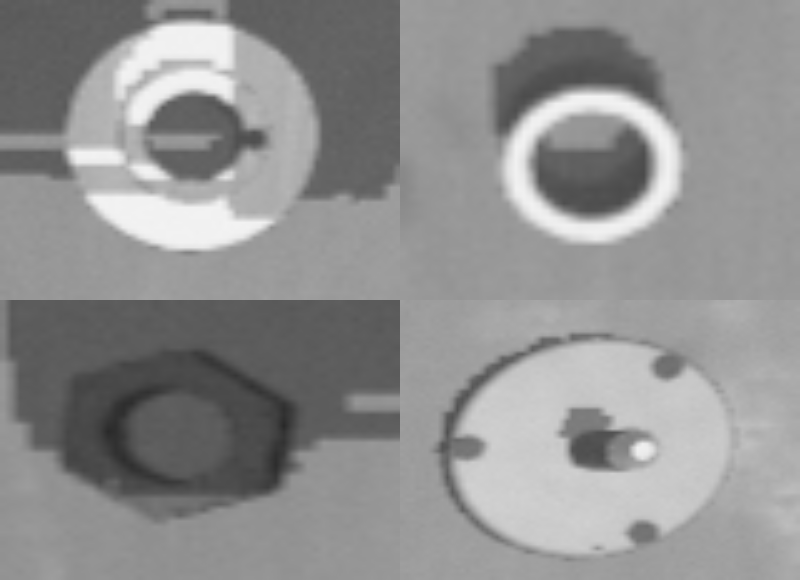

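Crop: pulley hub/rim centre (333.8,117.0), hex bore (256.9,124.1) with a flat's normal about −7° from world x, sleeve (338.5,213.0), short shaft tip (433.6,125.2), foot centre (423.5,124.3).

Run:
```python
from h import *
for k,u,v,z in [('pulley',333.8,117,.03),('rim',333.8,117,.016),('hex',256.9,124.1,.018),('sleeve',338.5,213,.026),('tip',433.6,125.2,.08-.03),('foot',423.5,124.3,.01)]: print(k,ray('wrist',u,v,z).round(4))
print(bot.read_state()['position'])
```

```text
pulley [0.5506 0.1293 0.03  ]
rim [0.5511 0.1296 0.016 ]
hex [0.4466 0.1201 0.018 ]
sleeve [ 0.5589 -0.0033  0.026 ]
tip [0.6755 0.1192 0.05  ]
foot [0.6756 0.1203 0.01  ]
[0.53801077 0.05230862 0.27921427]
```

Call:
drive_tool(deltas="70 13 76 -40 0; 70 13 76 -90 0; 70 13 76 -140 0; 70 13 76 -190 0; 70 13 76 -220 0; 70 13 76 -240 0; 70 13 76 -250 0; 70 13 76 -258 0; 70 13 76 -258 0; 70 13 76 -258 0")

```text
time_s: 2.9
position: [0.5528, 0.1272, 0.0225]
tcp_rot: [[-0.0, 1.0, 0.003], [1.0, 0.0, 0.0], [0.0, 0.003, -1.0]]
force: [-0.6, 0.4, 0.6]
opening: 0.808
grasp_force: 0.0
```

Call:
drive_tool(deltas="0 0 0 0 0; 0 0 0 0 0; 0 0 0 0 0; 0 0 0 0 0; 0 0 0 0 0; 0 0 0 0 0; 0 0 0 0 0; 0 0 0 0 0")

```text
time_s: 3.7
position: [0.5515, 0.1271, 0.0212]
tcp_rot: [[0.0, 1.0, -0.0], [1.0, -0.0, -0.0], [-0.0, -0.0, -1.0]]
force: [-1.5, 0.3, 1.7]
opening: 0.379
grasp_force: 30.0
```

Call:
drive_tool(deltas="0 0 0 20 0; 0 0 0 60 0; 0 0 0 110 0; 0 20 -40 160 0; 0 40 -90 200 0; 0 60 -140 220 0; 0 80 -190 220 0; 0 100 -240 220 0; 0 100 -290 220 0; 0 100 -327 220 0; 0 100 -327 220 0; 0 100 -327 220 0")

```text
time_s: 4.9
position: [0.6512, -0.2054, 0.2395]
tcp_rot: [[0.006, 1.0, -0.001], [1.0, -0.006, -0.002], [-0.002, -0.001, -1.0]]
force: [-1.0, 0.0, -3.0]
opening: 0.382
grasp_force: 30.0
```

Call:
drive_tool(deltas="0 0 0 0 0; 0 0 0 0 0; 0 0 0 0 0")

```text
time_s: 5.2
position: [0.6513, -0.1981, 0.2407]
tcp_rot: [[-0.002, 1.0, -0.001], [1.0, 0.002, 0.001], [0.001, -0.001, -1.0]]
force: [-0.1, 1.7, -4.0]
opening: 0.381
grasp_force: 30.0
```

Run:
```python
from h import *
print(bot.read_state()['position'].round(4) if hasattr(bot.read_state()['position'],'round') else bot.read_state()['position'])
im=save('wrist','w2.png')
print(proj('wrist',(.653,-.1295,.08)),proj('wrist',(.653,-.1295,.01)))
```

```text
[ 0.6513 -0.1981  0.2407]
[326.14877032 123.49595318] [325.60360811 123.59267527]
```

View pics/w2.png

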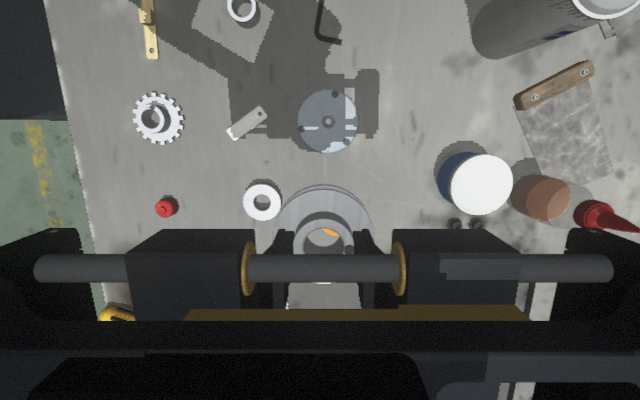

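Wrist view: tall shaft tip (328,121), grey ring (262,202), sprocket bore (154,120), and the held pulley's rim arcs top at rows 184/191, spanning columns 273–375.

Run:
```python
from h import *
p=np.array(bot.read_state()['position']);print(p)
for k,u,v,z in [('tip',328.3,121.3,.08),('foot',327.5,121,.01),('ring',262.3,201.5,.018),('sprk',154.5,119.5,.024),('low rim',324,184.5,p[2]-.0212),('toprim',324,191,p[2]-.0052),('rimL',273,226,p[2]-.0052),('rimR',375,226,p[2]-.0052)]: print(k,ray('wrist',u,v,z).round(4))
g=cv2.cvtColor(cv2.imread('pics/w2.png'),cv2.COLOR_BGR2GRAY)
print(g[176:232:1,324].tolist()); print(g[112:130,318:340].tolist()[8], g[112:130,328].tolist())
```

```text
[ 0.65145704 -0.19823046  0.24096555]
tip [ 0.6552 -0.1273  0.08  ]
foot [ 0.6554 -0.1263  0.01  ]
ring [ 0.5699 -0.2291  0.018 ]
sprk [ 0.4454 -0.1251  0.024 ]
low rim [ 0.6505 -0.1663  0.2198]
toprim [ 0.6504 -0.1669  0.2358]
rimL [ 0.6206 -0.1879  0.2358]
rimR [ 0.6803 -0.1878  0.2358]
[155, 155, 152, 153, 154, 154, 154, 144, 122, 136, 151, 147, 124, 110, 169, 169, 169, 168, 170, 170, 167, 168, 166, 168, 166, 169, 166, 165, 166, 166, 165, 166, 166, 163, 158, 120, 78, 83, 80, 80, 79, 81, 99, 154, 165, 162, 161, 158, 158, 157, 155, 140, 148, 185, 183, 162]
[123, 127, 123, 113, 95, 96, 93, 113, 145, 155, 156, 156, 142, 114, 101, 105, 102, 112, 126, 121, 124, 125] [125, 126, 121, 107, 102, 103, 119, 162, 156, 161, 153, 150, 130, 89, 87, 94, 107, 122]
```

Call:
drive_tool(deltas="0 4.5 40 0 0; 0 4.5 69 -40 0; 0 4.5 69 -80 0; 0 4.5 69 -110 0; 0 4.5 69 -120 0; 0 4.5 69 -120 0; 0 4.5 69 -130 0; 0 4.5 69 -140 0; 0 4.5 69 -150 0; 0 4.5 69 -160 0; 0 4.5 69 -165 0; 0 4.5 69 -165 0")

```text
time_s: 6.45
position: [0.6553, -0.1307, 0.0749]
tcp_rot: [[0.0, 1.0, -0.002], [1.0, -0.0, 0.001], [0.001, -0.002, -1.0]]
force: [0.2, -0.4, -3.2]
opening: 0.383
grasp_force: 30.0
```

Call:
drive_tool(deltas="0 0 0 -10 0; 0 0 0 -20 0; 0 0 0 -30 0; 0 0 0 -36 0; 0 0 0 -40 0; 0 0 0 -43 0; 0 0 0 -44 0; 0 0 0 -44 0")

```text
time_s: 7.25
position: [0.6563, -0.1309, 0.0323]
tcp_rot: [[-0.0, 1.0, 0.0], [1.0, 0.0, -0.0], [-0.0, 0.0, -1.0]]
force: [0.0, -0.6, -2.6]
opening: 0.388
grasp_force: 30.0
```

Call:
drive_tool(deltas="0 0 2 -1 0; 0 0 2 -1 0; 60 0 2 -1 0; 60 0 2 -1 0; 60 0 2 -1 0; 60 0 2 -1 0; 60 0 2 10 0; 60 0 2 30 0; 60 0 2 60 0; 60 0 2 100 0; 60 0 2 150 0; 60 0 2 150 0")

```text
time_s: 8.45
position: [0.6612, -0.1306, 0.1915]
tcp_rot: [[-0.0, 1.0, 0.016], [1.0, 0.0, -0.006], [-0.006, 0.016, -1.0]]
force: [1.0, -0.7, 0.0]
opening: 0.69
grasp_force: 0.0
```

Call:
drive_tool(deltas="60 -30 40 0 0; 60 -60 80 0 0; 60 -96 126 0 0; 60 -96 126 -40 0; 60 -96 126 -80 0; 60 -96 126 -110 0; 60 -96 126 -120 0; 60 -96 126 -120 0; 60 -96 126 -120 0; 60 -96 126 -120 0")

```text
time_s: 9.45
position: [0.5616, -0.0033, 0.0638]
tcp_rot: [[0.0, 1.0, 0.004], [1.0, -0.0, -0.001], [-0.001, 0.004, -1.0]]
force: [-0.4, -0.2, -1.1]
opening: 0.692
grasp_force: 0.0
```

Call:
drive_tool(deltas="60 -1 1 -20 0; 60 -1 1 -40 0; 60 -1 1 -50 0; 60 -1 1 -55 0; 60 -1 1 -55 0; 0 -1 1 -55 0; 0 -1 1 -55 0; 0 -1 1 -55 0; 0 -1 1 -55 0; 0 -1 1 -55 0; 0 -1 1 -55 0; 0 -1 1 -55 0")

```text
time_s: 10.65
position: [0.5594, -0.002, 0.0075]
tcp_rot: [[0.0, 1.0, 0.001], [1.0, -0.0, -0.0], [-0.0, 0.001, -1.0]]
force: [-0.5, -0.3, 3.4]
opening: 0.364
grasp_force: 30.0
```

Call:
drive_tool(deltas="0 0 0 20 0; 0 0 0 60 0; 0 0 0 110 0; 0 0 0 160 0; 0 30 -30 200 0; 0 60 -80 230 0; 0 92 -130 234 0; 0 92 -180 234 0; 0 92 -196 234 0; 0 92 -196 234 0; 0 92 -196 234 0; 0 92 -196 234 0")

```text
time_s: 11.85
position: [0.6501, -0.1966, 0.2401]
tcp_rot: [[-0.001, 1.0, -0.002], [1.0, 0.001, 0.002], [0.002, -0.002, -1.0]]
force: [-0.9, 0.3, -0.7]
opening: 0.363
grasp_force: 30.0
```

Call:
drive_tool(deltas="0 0 0 0 0; 0 0 0 0 0; 0 0 0 0 0; 0 0 0 0 0")

```text
time_s: 12.25
position: [0.6512, -0.1972, 0.2413]
tcp_rot: [[-0.001, 1.0, 0.0], [1.0, 0.001, -0.0], [-0.0, 0.0, -1.0]]
force: [-0.1, 0.1, -2.1]
opening: 0.364
grasp_force: 30.0
```

Run:
```python
from h import *
p=np.array(bot.read_state()['position'])
im=save('wrist','w3.png')[:,:,::-1]
cv2.imwrite('pics/w3c.png',cv2.resize(im[80:270,240:440],(800,600)[0:1]+(600,) if 0 else (632,600)))
print(p,proj('wrist',(.655,-.127,.08)),proj('wrist',p+[0,0,.0185]),proj('wrist',p+[0,0.016,.0185]),proj('wrist',p+[0,0.016,-.0075]))
```

```text
[ 0.6511632  -0.19721823  0.24126845] [328.14927177 121.69156324] [326.00602628 259.65173821] [326.10385616 230.47699452] [325.63914199 215.34230883]
```

View pics/w3c.png

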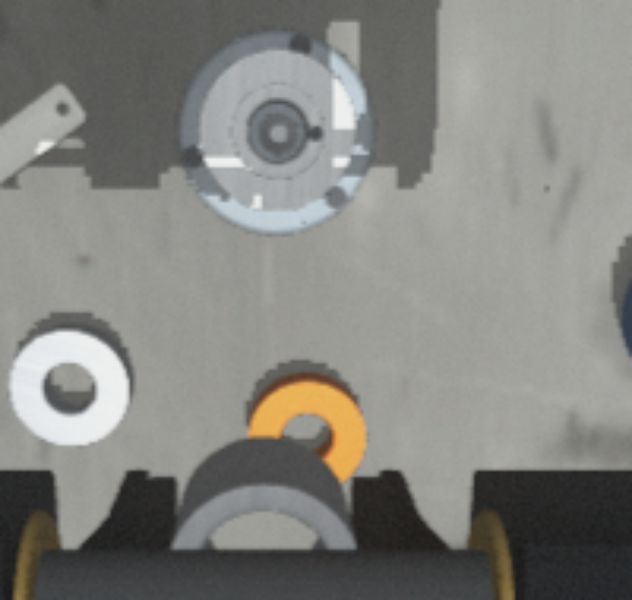

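Crop: shaft tip (328.3,121.5) with the pulley seated round it; held sleeve's upper edges at rows 219/234, centre column 324, about 1.7 mm behind the tool centre. Correcting for that.

Call:
drive_tool(deltas="0 5 40 0 0; 0 5 72 -40 0; 0 5 72 -80 0; 0 5 72 -110 0; 0 5 72 -125 0; 0 5 72 -135 0; 0 5 72 -140 0; 0 5 72 -150 0; 0 5 72 -160 0; 0 5 72 -170 0; 0 5 72 -180 0; 0 5 72 -180 0")

```text
time_s: 13.5
position: [0.6548, -0.1255, 0.0593]
tcp_rot: [[0.0, 1.0, -0.003], [1.0, -0.0, 0.001], [0.001, -0.003, -1.0]]
force: [0.3, 0.0, -0.9]
opening: 0.362
grasp_force: 30.0
```

Call:
drive_tool(deltas="0 0 0 -5 0; 0 0 0 -9 0; 0 0 0 -12 0; 0 0 0 -13 0; 0 0 0 -13 0; 0 0 0 -13 0")

```text
time_s: 14.1
position: [0.6563, -0.126, 0.0483]
tcp_rot: [[0.0, 1.0, 0.0], [1.0, -0.0, -0.0], [-0.0, 0.0, -1.0]]
force: [0.2, 0.0, -1.3]
opening: 0.36
grasp_force: 30.0
```

Call:
drive_tool(deltas="0 -0.5 0 -0.8 0; 0 -0.5 0 -0.8 0; 60 -0.5 0 -0.8 0; 60 -0.5 0 -0.8 0; 60 -0.5 0 -0.8 0; 60 -0.5 0 -0.8 0; 60 -0.5 0 10 0; 60 -0.5 0 30 0; 60 -0.5 0 60 0; 60 -0.5 0 100 0; 60 -0.5 0 140 0; 60 -0.5 0 140 0")

```text
time_s: 15.3
position: [0.6599, -0.1273, 0.1962]
tcp_rot: [[-0.0, 1.0, 0.014], [1.0, 0.0, -0.005], [-0.005, 0.014, -1.0]]
force: [0.7, -0.1, 1.3]
opening: 0.689
grasp_force: 0.0
```

Call:
drive_tool(deltas="60 -40 48 0 -0.12; 60 -80 96 0 -0.12; 60 -120 144 0 -0.12; 60 -160 190 -20 -0.12; 60 -208 246 -50 -0.12; 60 -208 246 -80 -0.12; 60 -208 246 -100 -0.12; 60 -208 246 -125 -0.12; 60 -208 246 -125 -0.12; 60 -208 246 -125 -0.12; 60 -208 246 -125 -0.12")

```text
time_s: 16.4
position: [0.4497, 0.1196, 0.0645]
tcp_rot: [[0.121, 0.993, 0.004], [0.993, -0.121, 0.0], [0.001, 0.004, -1.0]]
force: [-0.3, -0.4, 0.3]
opening: 0.691
grasp_force: 0.0
```

Call:
drive_tool(deltas="60 0 0 0 0; 60 0 0 0 0; 60 0 0 0 0")

```text
time_s: 16.7
position: [0.4483, 0.1198, 0.0639]
tcp_rot: [[0.12, 0.993, 0.002], [0.993, -0.12, 0.0], [0.0, 0.002, -1.0]]
force: [-0.1, -0.2, -0.3]
opening: 0.686
grasp_force: 0.0
```

Call:
drive_tool(deltas="60 -1 0 -30 0; 60 -1 0 -50 0; 60 -1 0 -57 0; 60 -1 0 -57 0; 60 -1 0 -57 0; 0 -1 0 -57 0; 0 -1 0 -57 0; 0 -1 0 -57 0; 0 -1 0 -57 0; 0 -1 0 -57 0; 0 -1 0 -57 0; 0 -1 0 -57 0")

```text
time_s: 17.9
position: [0.4464, 0.1201, 0.0065]
tcp_rot: [[0.12, 0.993, -0.0], [0.993, -0.12, -0.0], [-0.0, -0.0, -1.0]]
force: [-0.9, 0.9, 5.4]
opening: 0.412
grasp_force: 29.8
```

Call:
drive_tool(deltas="0 0 0 20 0; 0 0 0 60 0; 0 0 0 110 0; 0 30 -30 150 0.06; 0 60 -70 190 0.12; 0 90 -110 234 0.12; 0 120 -150 234 0.12; 0 150 -190 234 0.12; 0 180 -230 234 0.12; 0 205 -270 234 0.12; 0 205 -318 234 0.12; 0 205 -318 234 0.12")

```text
time_s: 19.1
position: [0.6523, -0.2025, 0.2389]
tcp_rot: [[0.003, 1.0, -0.0], [1.0, -0.003, -0.002], [-0.002, -0.0, -1.0]]
force: [-0.4, -0.1, -2.1]
opening: 0.409
grasp_force: 29.8
```

Call:
drive_tool(deltas="0 0 0 0 0; 0 0 0 0 0; 0 0 0 0 0; 0 0 0 0 0")

```text
time_s: 19.5
position: [0.6512, -0.1962, 0.24]
tcp_rot: [[-0.002, 1.0, -0.001], [1.0, 0.002, 0.001], [0.001, -0.001, -1.0]]
force: [0.2, -0.2, -1.8]
opening: 0.411
grasp_force: 29.8
```

Run:
```python
from h import *
p=np.array(bot.read_state()['position'])
im=save('wrist','w4.png')[:,:,::-1]
cv2.imwrite('pics/w4c.png',cv2.resize(im[80:270,240:440],(632,600)))
print(p,proj('wrist',(.655,-.127,.08)),proj('wrist',p+[0,0,.0115]),proj('wrist',p+[0,0.0208,.0115]),proj('wrist',p+[0,0.0208,-.0065]))
```

```text
[ 0.65120544 -0.19616704  0.24002299] [328.11371483 122.88184478] [325.55392928 253.97194016] [325.70413654 217.23169132] [325.43473462 207.96550305]
```

View pics/w4c.png

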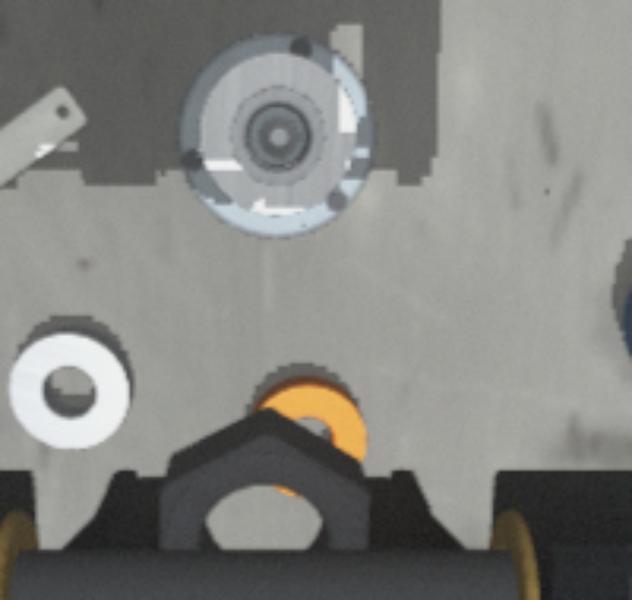

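Crop: sleeve seated concentric on the shaft (tip 328,123); the held hex is square in the jaws, centre about 1 mm behind the tool centre.

Call:
drive_tool(deltas="0 4.5 40 0 0; 0 4.5 70 -40 0; 0 4.5 70 -80 0; 0 4.5 70 -110 0; 0 4.5 70 -130 0; 0 4.5 70 -140 0; 0 4.5 70 -140 0; 0 4.5 70 -140 0; 0 4.5 70 -150 0; 0 4.5 70 -155 0; 0 4.5 70 -158 0; 0 4.5 70 -158 0")

```text
time_s: 20.75
position: [0.6557, -0.1278, 0.0817]
tcp_rot: [[0.0, 1.0, -0.001], [1.0, -0.0, 0.0], [0.0, -0.001, -1.0]]
force: [-0.0, -0.7, -1.5]
opening: 0.409
grasp_force: 29.8
```

Call:
drive_tool(deltas="0 0 0 -3 0; 0 0 0 -6 0; 0 0 0 -8 0; 0 0 0 -8 0; 0 0 0 -8 0")

```text
time_s: 21.25
position: [0.6561, -0.1279, 0.0741]
tcp_rot: [[0.0, 1.0, -0.0], [1.0, -0.0, 0.0], [0.0, -0.0, -1.0]]
force: [0.5, 0.5, -1.4]
opening: 0.407
grasp_force: 29.8
```

Call:
drive_tool(deltas="0 0 1 -1 0; 0 0 1 -1.5 0; 0 0 1 -1.5 0; 60 0 1 -1.5 0; 60 0 1 -1.5 0; 60 0 1 -1.5 0; 60 0 1 -1.5 0; 60 0 1 10 0; 60 0 1 30 0; 60 0 1 60 0; 60 0 1 90 0; 60 0 1 90 0")

```text
time_s: 22.45
position: [0.6596, -0.1281, 0.1703]
tcp_rot: [[-0.0, 1.0, 0.011], [1.0, 0.0, -0.004], [-0.004, 0.011, -1.0]]
force: [0.4, -1.1, -0.3]
opening: 0.69
grasp_force: 0.0
```

Call:
drive_tool(deltas="60 -50 3 0 0; 60 -100 3 0 0; 60 -150 3 0 0; 60 -200 3 -30 0; 60 -211 3 -70 0; 60 -211 3 -100 0; 60 -211 3 -100 0; 60 -211 3 -100 0; 60 -211 3 -100 0; 60 -211 3 -100 0")

```text
time_s: 23.45
position: [0.4467, -0.1245, 0.0656]
tcp_rot: [[-0.001, 1.0, 0.003], [1.0, 0.001, -0.002], [-0.002, 0.003, -1.0]]
force: [-0.8, -0.6, -0.1]
opening: 0.685
grasp_force: 0.0
```

Call:
drive_tool(deltas="60 0 0 0 0; 60 0 0 0 0; 60 0 0 0 0")

```text
time_s: 23.75
position: [0.4454, -0.124, 0.0646]
tcp_rot: [[-0.0, 1.0, 0.001], [1.0, 0.0, -0.0], [-0.0, 0.001, -1.0]]
force: [-0.8, 1.1, -0.2]
opening: 0.692
grasp_force: 0.0
```

Call:
drive_tool(deltas="60 -1 0 -30 0; 60 -1 0 -48 0; 60 -1 0 -54 0; 60 -1 0 -54 0; 60 -1 0 -54 0; 0 -1 0 -54 0; 0 -1 0 -54 0; 0 -1 0 -54 0; 0 -1 0 -54 0; 0 -1 0 -54 0; 0 -1 0 -54 0; 0 -1 0 -54 0")

```text
time_s: 24.95
position: [0.4429, -0.1234, 0.0105]
tcp_rot: [[-0.001, 1.0, -0.002], [1.0, 0.001, 0.001], [0.001, -0.002, -1.0]]
force: [-2.7, -0.1, 5.7]
opening: 0.389
grasp_force: 30.0
```

Call:
drive_tool(deltas="0 0 0 20 0.0; 0 0 0 60 0.1; 0 0 20 110 0.25; 0 30 60 150 0.4; 0 60 100 190 0.55; 0 100 140 230 0.7; 0 140 180 230 0.85; 0 180 220 230 1.0; 0 220 242 230 1.15; 0 260 242 230 1.3; 0 302 242 230 1.45; 0 302 242 230 1.571")

```text
time_s: 26.15
position: [0.7491, 0.1198, 0.2386]
tcp_rot: [[-1.0, -0.007, 0.002], [-0.007, 1.0, 0.0], [-0.002, 0.0, -1.0]]
force: [-0.2, -1.2, -1.8]
opening: 0.388
grasp_force: 30.0
```

Call:
drive_tool(deltas="0 0 0 0 0; 0 0 0 0 0; 0 0 0 0 0; 0 0 0 0 0")

```text
time_s: 26.55
position: [0.7449, 0.1179, 0.24]
tcp_rot: [[-1.0, 0.0, -0.001], [0.0, 1.0, 0.0], [0.001, 0.0, -1.0]]
force: [0.3, -0.6, -3.1]
opening: 0.392
grasp_force: 30.0
```

Run:
```python
from h import *
s=bot.read_state();p=np.array(s['position']);x=np.array(s['tcp_rot'])[:,0]
im=save('wrist','w5.png')[:,:,::-1]
cv2.imwrite('pics/w5c.png',cv2.resize(im[80:270,240:440],(632,600)))
print(p,x,proj('wrist',(.6755,.119,.05)),proj('wrist',p+[0,0,.0135]),proj('wrist',p+.032*x+[0,0,-.0035]))
```

```text
[0.74487492 0.11787125 0.24001713] [-9.99998900e-01  4.99688050e-04  1.39661646e-03] [324.20110216 124.15720281] [323.75101633 258.33971068] [323.69117349 193.1514124 ]
```

View pics/w5c.png

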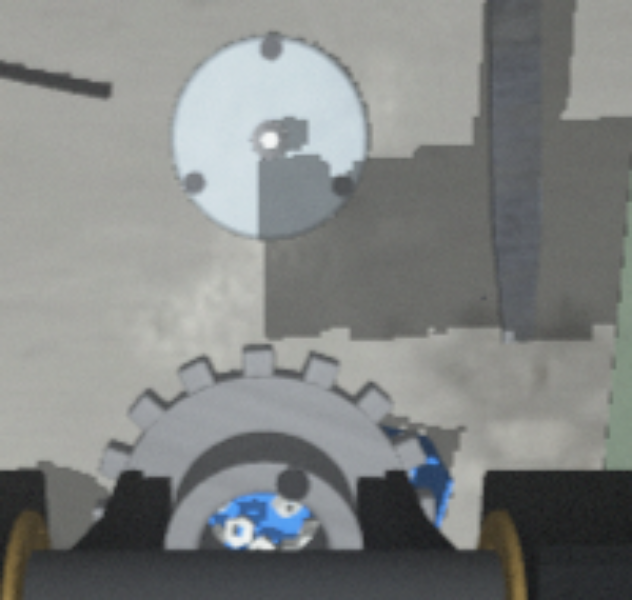

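Crop: short shaft tip (325.5,123.7), foot centre (325.8,123.4), held sprocket centre column 323.4, its foremost tooth's top edge at row 190.5.

Run:
```python
from h import *
p=np.array(bot.read_state()['position'])
t=ray('wrist',325.5,123.7,.05);c=ray('wrist',323.4,190.5,p[2]-.0035)+[.032,0,0]
print(t,ray('wrist',325.8,123.4,.01),c,t-c)
```

```text
[0.67500003 0.12046921 0.05      ] [0.67464668 0.12119364 0.01      ] [0.74327626 0.11772266 0.23686987] [-0.06827623  0.00274655 -0.18686987]
```

Call:
drive_tool(deltas="0 -40 3 0 0; 0 -68.5 3 -40 0; 0 -68.5 3 -80 0; 0 -68.5 3 -120 0; 0 -68.5 3 -150 0; 0 -68.5 3 -165 0; 0 -68.5 3 -165 0; 0 -68.5 3 -175 0; 0 -68.5 3 -185 0; 0 -68.5 3 -195 0; 0 -68.5 3 -205 0; 0 -68.5 3 -205 0")

```text
time_s: 27.8
position: [0.6762, 0.121, 0.0333]
tcp_rot: [[-1.0, -0.0, -0.003], [-0.0, 1.0, -0.0], [0.003, -0.0, -1.0]]
force: [-1.1, -0.2, -3.5]
opening: 0.383
grasp_force: 30.0
```

Call:
drive_tool(deltas="0 0 0 -6 0; 0 0 0 -10 0; 0 0 0 -13 0; 0 0 0 -13 0; 0 0 0 -13 0")

```text
time_s: 28.3
position: [0.6777, 0.1211, 0.0222]
tcp_rot: [[-1.0, -0.0, 0.0], [-0.0, 1.0, 0.0], [-0.0, 0.0, -1.0]]
force: [-0.3, 0.1, -2.7]
opening: 0.384
grasp_force: 30.0
```

Call:
drive_tool(deltas="0 -1 0 -1 0; 0 -1 0 -1.5 0; 0 -1 0 -1.5 0; 60 -1 0 -1.5 0; 60 -1 0 -1.5 0; 60 -1 0 -1.5 0; 60 -1 0 -1.5 0; 60 -1 0 10 0; 60 -1 0 30 0; 60 -1 0 70 0; 60 -1 0 110 0; 60 -1 0 150 0")

```text
time_s: 29.5
position: [0.6765, 0.1211, 0.1745]
tcp_rot: [[-1.0, -0.0, 0.001], [-0.0, 1.0, -0.0], [-0.001, -0.0, -1.0]]
force: [0.1, 0.1, 0.2]
opening: 0.687
grasp_force: 0.0
```

Call:
drive_tool(deltas="76 -30 -45 0 0; 76 -60 -90 0 0; 76 -90 -135 0 0; 76 -103 -180 0 0; 76 -103 -225 0 0; 76 -103 -270 0 0; 76 -103 -315 0 0; 76 -103 -347 -20 0; 76 -103 -347 -60 0; 76 -103 -347 -110 0; 76 -103 -347 -110 0; 76 -103 -347 -110 0")

```text
time_s: 30.7
position: [0.5732, -0.2256, 0.0622]
tcp_rot: [[-1.0, -0.0, -0.002], [-0.0, 1.0, 0.001], [0.002, 0.001, -1.0]]
force: [0.3, 0.7, 0.6]
opening: 0.87
grasp_force: 0.0
```

Call:
drive_tool(deltas="76 0 0 0 0; 76 0 0 0 0; 76 0 0 0 0")

```text
time_s: 31.0
position: [0.5751, -0.2265, 0.0651]
tcp_rot: [[-1.0, -0.001, 0.004], [-0.001, 1.0, -0.003], [-0.004, -0.003, -1.0]]
force: [0.4, 0.4, 0.1]
opening: 0.87
grasp_force: 0.0
```

Call:
drive_tool(deltas="76 -1 0 -30 0; 76 -1 0 -50 0; 76 -1 0 -58 0; 76 -1 0 -58 0; 76 -1 0 -58 0; 0 -1 0 -58 0; 0 -1 0 -58 0; 0 -1 0 -58 0; 0 -1 0 -58 0; 0 -1 0 -58 0; 0 -1 0 -58 0; 0 -1 0 -58 0")

```text
time_s: 32.2
position: [0.5732, -0.2266, 0.0048]
tcp_rot: [[-1.0, -0.0, 0.001], [-0.0, 1.0, -0.001], [-0.001, -0.001, -1.0]]
force: [-0.3, -2.4, 4.4]
opening: 0.578
grasp_force: 30.0
```

Call:
drive_tool(deltas="0 0 0 20 0; 0 0 0 60 0; 0 0 0 110 0; 0 0 0 160 0; 0 0 30 200 0; 0 20 75 235 0; 0 50 120 235 0; 0 80 165 235 0; 0 110 210 235 0; 0 140 255 235 0; 0 172 300 235 0; 0 172 345 235 0")

```text
time_s: 33.4
position: [0.7405, 0.0992, 0.2371]
tcp_rot: [[-1.0, 0.001, -0.001], [0.001, 1.0, 0.0], [0.001, 0.0, -1.0]]
force: [0.9, -0.4, -1.0]
opening: 0.574
grasp_force: 30.0
```

Call:
drive_tool(deltas="0 0 0 0 0; 0 0 0 0 0; 0 0 0 0 0; 0 0 0 0 0")

```text
time_s: 33.8
position: [0.7387, 0.0963, 0.2387]
tcp_rot: [[-1.0, 0.002, -0.002], [0.002, 1.0, -0.0], [0.002, -0.0, -1.0]]
force: [0.9, -0.0, -1.0]
opening: 0.578
grasp_force: 30.0
```

Run:
```python
from h import *
s=bot.read_state();p=np.array(s['position'])
im=save('wrist','w6.png')[:,:,::-1]
cv2.imwrite('pics/w6c.png',cv2.resize(im[80:270,240:440],(632,600)))
print(p,proj('wrist',(.675,.1205,.05)),proj('wrist',p+[-.025,0,.0132]),proj('wrist',p+[-.025,0,-.0048]))
```

```text
[0.73873182 0.09632896 0.23869845] [344.60260481 129.34172505] [323.9215378  213.65891911] [323.81157454 204.61106584]
```

View pics/w6c.png

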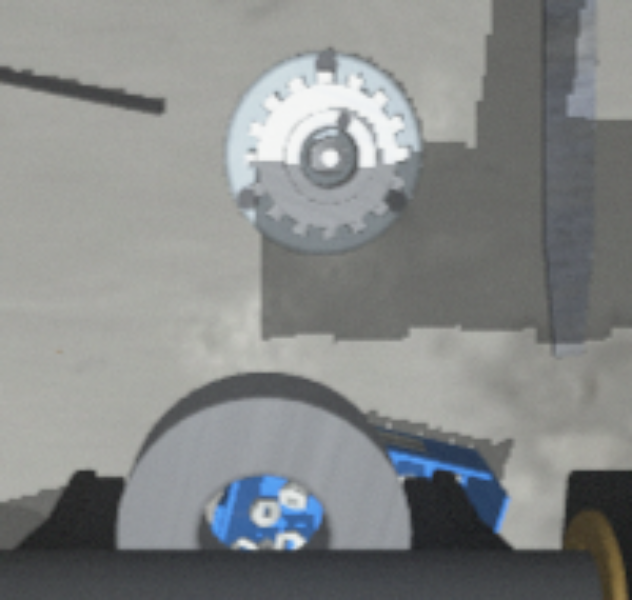

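Crop: sprocket seated round the short shaft (tip 344.2,129.7); the held ring's front edges at rows 198/206 put its centre about 3.7 mm toward −x of the tool centre. Correcting.

Call:
drive_tool(deltas="0 -40 24 0 0; 0 -60 24 -40 0; 0 -60 24 -80 0; 0 -60 24 -120 0; 0 -60 24 -150 0; 0 -60 24 -170 0; 0 -60 24 -175 0; 0 -60 24 -175 0; 0 -60 24 -180 0; 0 -60 24 -185 0; 0 -60 24 -190 0; 0 -60 24 -190 0")

```text
time_s: 35.05
position: [0.6789, 0.1219, 0.0488]
tcp_rot: [[-1.0, -0.0, -0.001], [-0.0, 1.0, -0.0], [0.001, -0.0, -1.0]]
force: [0.7, 0.1, -1.8]
opening: 0.574
grasp_force: 30.0
```

Call:
drive_tool(deltas="0 0 0 -4 0; 0 0 0 -7 0; 0 0 0 -8 0; 0 0 0 -8 0; 0 0 0 -8 0")

```text
time_s: 35.55
position: [0.6794, 0.1219, 0.0412]
tcp_rot: [[-1.0, -0.0, 0.0], [-0.0, 1.0, -0.0], [-0.0, -0.0, -1.0]]
force: [0.3, -0.6, -0.9]
opening: 0.573
grasp_force: 30.0
```

Call:
drive_tool(deltas="0 -1 -1 -1 0; 0 -1 -1 -2 0; 0 -1 -1 -2 0; 76 -1 -1 -2 0; 76 -1 -1 -2 0; 76 -1 -1 -2 0; 76 -1 -1 -2 0; 76 -1 -1 10 0; 76 -1 -1 40 0; 76 -1 -1 90 0; 76 -1 -1 140 0; 76 -1 -1 190 0")

```text
time_s: 36.75
position: [0.6781, 0.1209, 0.234]
tcp_rot: [[-1.0, -0.0, 0.001], [-0.0, 1.0, 0.0], [-0.001, 0.0, -1.0]]
force: [1.2, -0.4, -0.4]
opening: 0.875
grasp_force: 0.0
```

Call:
drive_tool(deltas="76 -40 -20 20 0; 76 -80 20 40 0; 76 -120 60 40 0; 76 -160 100 40 0; 76 -200 140 40 0; 76 -240 180 40 0; 76 -240 180 40 0; 76 -240 180 40 0")

```text
time_s: 37.55
position: [0.4343, 0.3034, 0.2723]
tcp_rot: [[-1.0, -0.006, -0.001], [-0.006, 1.0, 0.001], [0.001, 0.001, -1.0]]
force: [0.6, -0.9, -0.5]
opening: 0.875
grasp_force: 0.0
```

Run:
```python
from h import *
a=save('side','s9.png')[:,:,::-1]; b=save('scene','c9.png')[:,:,::-1]
f=lambda i,x,y:cv2.resize(i[y:y+75,x:x+100],(400,300),interpolation=cv2.INTER_CUBIC)
cv2.imwrite('pics/fin.png',np.vstack([np.hstack([f(a,317,160),f(a,307,105)]),np.hstack([f(b,318,150),f(b,250,100)])]))
s=bot.read_state();print(s['time_s'],s['position'])
for n in('side','scene'):
  for q in[(.655,-.127,.084),(.655,-.127,.066),(.655,-.127,.01),(.675,.1205,.052),(.675,.1205,.034)]: print(n,q,proj(n,q).round(1))
```

```text
37.65 [0.43808933 0.3014205  0.27222617]
side (0.655, -0.127, 0.084) [366.4 184.1]
side (0.655, -0.127, 0.066) [365.8 191. ]
side (0.655, -0.127, 0.01) [364.1 211.3]
side (0.675, 0.1205, 0.052) [356.2 131.1]
side (0.675, 0.1205, 0.034) [355.8 137.2]
scene (0.655, -0.127, 0.084) [369.  175.6]
scene (0.655, -0.127, 0.066) [368.5 181.6]
scene (0.655, -0.127, 0.01) [366.9 199.2]
scene (0.675, 0.1205, 0.052) [299.  129.3]
scene (0.675, 0.1205, 0.034) [299.3 135. ]
```

View pics/fin.png

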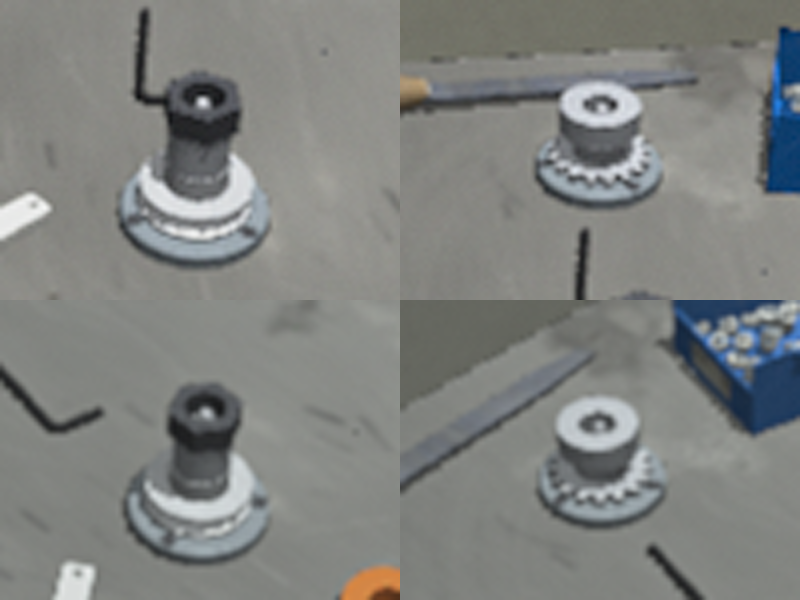

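Both stacks sit level, with the top faces where predicted: hex (367.8,184.2) against (366.4,184.1), ring (357,130.8) against (356.2,131.1). Handing in.

```bash
python3 -c "
from rig import bot
print(bot.hand_in())"
```

```text
the job is handed in; nothing more can be done
None
```

I built both spindles and handed the job in at about 38 s; the last camera check showed all five parts seated, level and released, but the hand-in returned no verdict.

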